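# Take the battery pack out of its charging dock

## Robot

A 6-joint arm with a two-finger parallel gripper is mounted at the origin on a cart in front of the work surface, level with it; the furniture and walls round the work are solid. World frame = base frame: x ahead of the robot, y to its left, z up, the work surface at z = 0. Lengths are in mm, angles in rad, forces in N, time in s.
With the tool pointing down it reaches from about 400 to 925 mm from the base axis. Payload 12.5 kg.
Tool frame: the origin (TCP) lies midway between the tips of the shut fingers; the grasp point (between the pads) lies 19 mm behind it; z points along the fingers, y is the line along which they close (so a half turn about z gives the same grasp; the last joint's range is limited). The gripper opens to 95 mm and grips with 3 to 60 N. Pads are 20 mm wide; open, the fingers measure 119 mm over their backs; the gripper's body (75 mm by 180 mm) begins 59 mm behind the grasp point.
Start: joints at [1.204, 0.491, 1.559, -0, 1.092, -0.106], TCP at [161.141, 603.888, 214.661] pointing down, gripper open.
Joint ranges: [-3.1, 3.1], [-0.84, 2.19], [0.05, 2.79], [-1.13, 4.28], [0.06, 2.93], [-2.69, 2.69]. Speed limits (rad/s): [2.22, 2.22, 2.79, 3.14, 3.14, 3.14].

## Interface

Orientations are given as [roll, pitch, yaw] about the fixed x, y, z axes, in that order (R = Rz(yaw) Ry(pitch) Rx(roll)).
In Python, from cell import state, read_camera, camera_info, env gives the robot as it stands.
- The arm moves only by the tool move_arm, never from a script. Its argument "commands" is a list of rows, each a list of 3 entries, a list of its own where there are three numbers: the shift along the world's x, y, z in cm, then the turn, a rotation vector about the world's x, y, z in degrees, then the opening, from 0 (shut) to 1 (fully open). A call has 1 to 10 rows; each row shifts and turns the commanded pose from where the row before left it; what a row does not reach is not made up. A row lasts 1/10 s, in which the tool goes at most 50 mm and 8.59 degrees, less where a joint would pass 70% of its speed; a pose out of reach is approached as far as the arm can. A call with a gripper value outside its range is refused whole. The fingers move at their own pace and stop on an object; the grip force is fixed at half the most. Time passes only in rows, so rows that do not move let the fingers close. It gives the time, the measured TCP pose, the force, the opening and the grip force at its end, in the units of the state.
- state(): the state, without advancing time (a new reading comes with each control period).
- read_camera(name): name is "scene" or "side" or "wrist"; returns the picture (400x640x3 uint8, blue, green, red); there is no depth.
- camera_info(name): a dict with "K" (3x3 intrinsics, pixels), "cam_to_world" (4x4, takes a point from camera to world coordinates). Camera axes: x right, y down, z forward; pixel columns grow to the right and rows downward; lengths in mm; the calibration is good to about 2 mm. A picture is of the moment at which its call begins: read the wrist's pose just before it. camera_info takes no time and is no camera call; for the wrist camera it gives the pose at the moment of the call.
- env.job_done(): hands the job in; it is judged then, once.
The state is a dict: "t": time; "joints": joint angles; "qvel": joint speeds; "tau": joint torques, N m; "eef_pos": TCP position; "tcp_rot": TCP orientation; "ft_force": force on the tool from outside, world axes, zero at the start; "moment": the same for the moment, N m; "opening": opening from 0.0 (shut) to 1.0 (fully open); "grip_force": force on a finger pad.
Only numpy, scipy, OpenCV 4.12 (cv2) and the standard library are available. Lean on these libraries where they do the work, as an engineer would, in place of code of your own. Each camera call takes 0.05 s, during which the arm holds its last target. There are 200 camera calls.

## Task

The battery pack in the charging dock has finished charging and is latched in. Pinch the two release buttons on its sides in together, lift the pack out of the dock and set it down gently, standing upright, in the shallow metal tray. Let go so that both buttons spring out again, and leave the other things on the bench where they are.

Things in the scene. Friction and masses are not known exactly. Their poses are not given: they have to be found in the camera images.
- pack_center (a point): Centre (half-way up) of the battery pack: black upright block 76 (x) x 40 (y) x 104 (z) mm, rounded edges, 0.25 to 0.46 kg. It starts standing in the dock, underside 10 mm above the bench, its axes those of the dock, z up. A grey ribbed push button sits on each long side (+y and -y). Until both are pushed in, catches hold the pack in the dock, wherever it is gripped.
- button_left (a point): Middle of the outer face of the +y button, 30 (x) x 28 (z) mm, centred 32 mm above the pack's centre (20 mm below its top). Let alone, each button stands 7 mm out of the side (54 mm over both); fully in, 1 mm (42 mm over both), and the pack can be carried by the pressed buttons. Axes those of the pack; moves with the button.
- button_right (a point): Middle of the outer face of the button on the pack's -y side; axes those of the pack; moves with the button.
- catch_left (a joint): How far the +y button is pushed in, m: 0 out, 0.006 fully in (towards -y of the pack). Spring about 1 N at first, 3.6 N fully in; returns by itself. Each button is one piece with a catch low on the same side, which hooks 3.5 mm under the dock's lip and comes free at about 0.004.
- catch_right (a joint): The same for the -y button (pushed in towards +y of the pack).
- pack: The battery pack itself; origin at the centre of its underside, axes as above.
- dock: Charging dock, fixed: grey plastic, flange 112 (x) x 92 (y) x 10 mm; on it walls 104 x 68 mm outside, rising to 44 mm above the bench, round a well 80 x 44 mm whose floor is 10 mm above the bench (the pack has 2 mm play on every side and stands 34 mm deep in it). Origin: centre of its underside, on the bench; z up.
- tray: Shallow open dark steel tray, fixed: 170 (x) x 150 (y) x 22 mm outside, walls and floor 4 mm (floor top 4 mm above the bench). Origin: centre of its underside, on the bench; z up. It stands to the left or to the right of the dock.
- black_jar: Bystander: black jar behind the work area, 68 mm across, 86 mm high; origin at the centre of its underside.
- tape_green: Bystander: roll of marking tape lying flat, 62 mm across, 19 mm high; origin under its centre.
- specimen_cup1: Bystander: specimen cup with screw lid, the leftmost of a row of three, 64 mm across, 71 mm high; origin at the centre of its underside.
There are look-alikes about, which are no part of the job. What is shaped like the pack but blue or turquoise is not meant.

How it is judged:
By the outcome, as a careful person would: the job done as asked, in the order asked, and still so for the second after the job is handed in, with the robot touching nothing.
It also fails if it takes over 38 s, if anything falls off the work surface, if the arm or the gripper's body presses on something with over 40 N, if the wrist force passes 120 N, or if a joint passes its speed limit or range.

## Working session

There is one attempt and no reset: what is moved stays moved. The work goes in short steps, Python scripts to look and compute and a tool call to move; the robot and the scene stay as the last step left them, time stands still between calls to the robot, and variables do not carry over. Pictures are saved under pics/ and viewed, at most 10 in all, crops included, and the job is handed in when it is done.

Besides the shell and the picture viewer there is one more tool, called after ">>>" by a JSON object that holds its "method" and its "body". move_arm: Moves the arm, as the interface text tells. Its arguments: {"type":"object","properties":{"commands":{"type":"array"}},"required":["commands"]}

```bash
mkdir -p pics; python3 - <<'E'
from cell import *
import cv2
for n in("scene","side"):
    cv2.imwrite(f"pics/{n}0.png",read_camera(n)); c=camera_info(n); print(n,c["K"],c["cam_to_world"])
s=state();print(s["t"],s["eef_pos"],s["tcp_rot"],s["opening"])
E
```

```text
scene [[473.8185963    0.         316.51223967]
 [  0.         473.8185963  206.63291241]
 [  0.           0.           1.        ]] [[-8.01154029e-01 -4.51412828e-01  3.92910524e-01 -1.41992405e+02]
 [-5.98441046e-01  6.09259040e-01 -5.20261221e-01  8.89111664e+02]
 [-4.53169979e-03 -6.51943158e-01 -7.58254299e-01  1.42922639e+03]
 [ 0.00000000e+00  0.00000000e+00  0.00000000e+00  1.00000000e+00]]
side [[510.15071479   0.         315.66863866]
 [  0.         510.15071479 198.90016948]
 [  0.           0.           1.        ]] [[ 9.55417216e-01 -1.37479094e-01  2.61299527e-01  5.04520299e+01]
 [-2.95007138e-01 -4.81037486e-01  8.25574785e-01 -1.65255767e+03]
 [ 1.21955947e-02 -8.65853588e-01 -5.00148810e-01  1.09070665e+03]
 [ 0.00000000e+00  0.00000000e+00  0.00000000e+00  1.00000000e+00]]
0.1 [161.06319735 603.65407191 214.1137511 ] [-3.14057645e+00 -9.18503425e-05  2.88079224e+00] 1.0024425370767878
```

View pics/scene0.png

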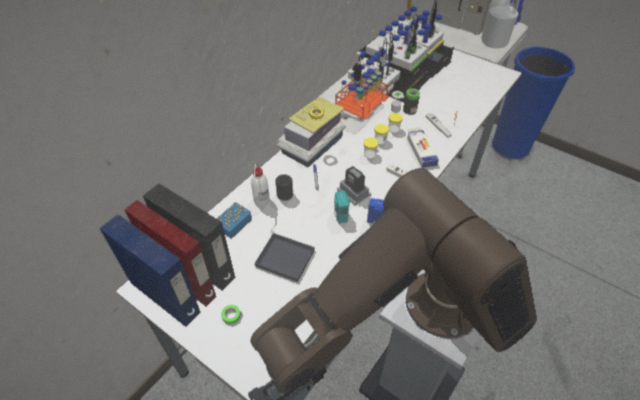

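View pics/side0.png

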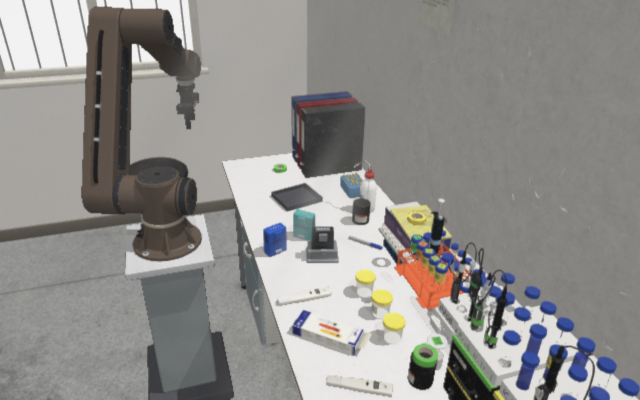

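The pack in its dock is at scene (354,182) and side (322,242), and the tray is at scene (286,257) and side (297,196). The turquoise and blue look-alikes stand beside the dock. I'll enlarge crops next.

```bash
cat > h.py <<'E'
import numpy as np, cv2
from cell import *
def ray(n,u,v,ci=None):
    c=ci or camera_info(n); M=np.array(c["cam_to_world"]); d=M[:3,:3]@np.linalg.inv(np.array(c["K"]))@[u,v,1.]
    return M[:3,3],d
def onz(n,u,v,z,ci=None):
    o,d=ray(n,u,v,ci); return o+d*(z-o[2])/d[2]
def proj(n,p,ci=None):
    c=ci or camera_info(n); M=np.linalg.inv(np.array(c["cam_to_world"])); q=np.array(c["K"])@(M[:3,:3]@np.asarray(p,float)+M[:3,3]); return q[:2]/q[2]
E
python3 - <<'E'
from h import *
a=cv2.imread("pics/scene0.png")[150:250,240:400]; b=cv2.imread("pics/side0.png")[170:290,255:415]
a=cv2.resize(a,None,fx=5,fy=5,interpolation=2)[:500]; b=cv2.resize(b,None,fx=5,fy=5,interpolation=2)
cv2.imwrite("pics/a.png",a);cv2.imwrite("pics/b.png",b)
print(onz("scene",354,185,60),onz("side",322,240,60))
for n,P in(("scene",[(271,235),(314,247),(299,280),(256,264)]),("side",[(271,192),(306,184),(323,197),(285,209)])):
    q=[onz(n,*p,22).round() for p in P];print(q,np.mean(q,0))
print(onz("scene",342,210,50),onz("scene",376,212,50))
E
```

```text
[ 515.77677158 -229.46599191   60.        ] [ 524.56658237 -235.7933664    60.        ]
[array([640., 136.,  22.]), array([478.,  85.,  22.]), array([436., 228.,  22.]), array([599., 267.,  22.])] [538.25 179.    22.  ]
[array([442., 220.,  22.]), array([607., 249.,  22.]), array([643., 118.,  22.]), array([465.,  68.,  22.])] [539.25 163.75  22.  ]
[ 484.43905116 -101.52550631   50.        ] [ 375.009799   -170.21749601   50.        ]
```

View pics/a.png

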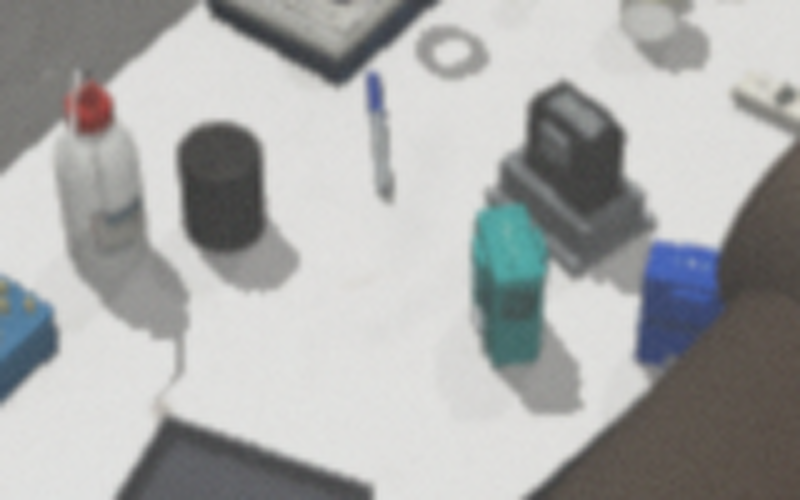

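View pics/b.png

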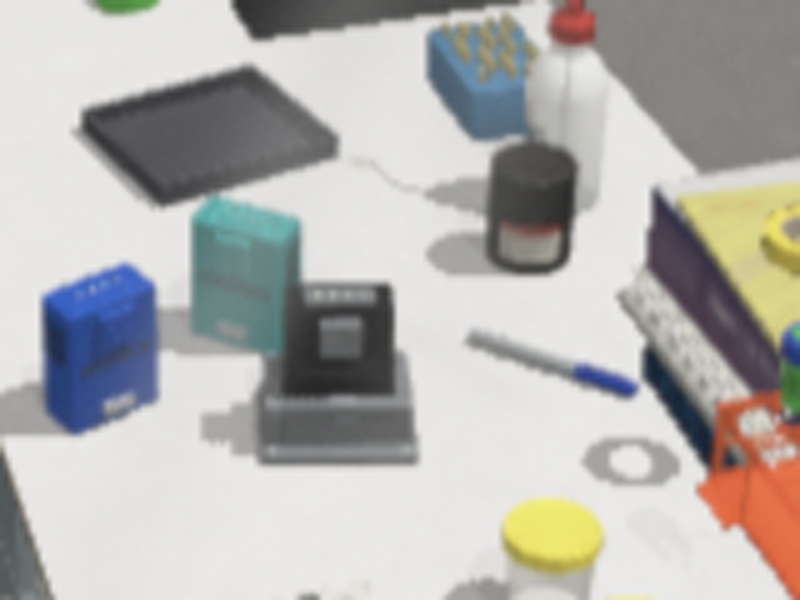

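The crops show the pack's button faces (side view, about (323,237)) and the dock flange. Its near edge runs from side px (306.6,262) to (338,262). I'll measure yaw and position from the corners.

```bash
python3 - <<'E'
from h import *
S=lambda u,v,z:onz("scene",240+(u+.5)/5-.5,150+(v+.5)/5-.5,z)[:2]
B=lambda u,v,z:onz("side",255+(u+.5)/5-.5,170+(v+.5)/5-.5,z)[:2]
f1,f2=B(258,460,0),B(417,460,0); d=f2-f1;print("flange",f1,f2,np.hypot(*d),np.degrees(np.arctan2(d[1],d[0])))
t=[B(*p,114) for p in((303,284),(391,284),(397,308),(290,305))];print("packtop side",np.round(t),np.mean(t,0))
t=[S(*p,114) for p in((528,92),(566,80),(624,126),(588,146))];print("packtop scene",np.round(t),np.mean(t,0), np.degrees([np.arctan2(*(t[i]-t[j])[::-1]) for i,j in((1,2),(0,3))]))
g=[S(*p,0) for p in((485,195),(578,275),(656,222))];print("flange scene",np.round(g),(g[0]+g[2])/2)
for i,j in((0,1),(1,2)): e=g[j]-g[i];print(np.hypot(*e),np.degrees(np.arctan2(e[1],e[0])))
E
```

```text
flange [ 457.88980288 -265.01968853] [ 565.58586082 -296.37499694] 112.16771488286747 -16.232723346014122
packtop side [[ 502. -224.]
 [ 562. -241.]
 [ 556. -271.]
 [ 486. -247.]] [ 526.42894221 -245.54957395]
packtop scene [[ 569. -241.]
 [ 552. -270.]
 [ 488. -255.]
 [ 498. -220.]] [ 526.74200755 -246.45059923] [-13.50337298 -16.69661152]
flange scene [[ 591. -219.]
 [ 481. -192.]
 [ 462. -277.]] [ 526.22415813 -248.17746827]
113.0844028735253 166.17679541526513
87.454198447416 -102.71692850677074
```

>>> {"method": "move_arm", "body": {"commands": [[[4,-4,2],[0,0,0],1],[[4,-4,2],[0,0,0],1],[[4,-4,2],[0,0,0],1],[[4,-4,2],[0,0,0],1],[[4,-4,0],[0,0,0],1],[[4,-4,0],[0,0,0],1],[[4,-4,0],[0,0,0],1],[[2,-4.5,0],[0,0,0],1],[[0,-4.5,0],[0,0,0],1],[[0,-4.5,0],[0,0,0],1]]}}

```text
t: 1.1
eef_pos: [420.6, 227.5, 280.8]
tcp_rot: [-3.141, -0.001, 2.88]
ft_force: [0.9, -1.2, 0.2]
opening: 0.997
grip_force: 0.0
```

```bash
python3 - <<'E'
from h import *
ci=camera_info("wrist");im=read_camera("wrist");cv2.imwrite("pics/w1.png",im)
s=state();print(s["t"],s["eef_pos"],ci["K"][0][0]);print(np.round(ci["cam_to_world"],3))
P=[(640,136),(478,85),(436,228),(599,267)]
print([proj("wrist",(*p,22),ci).round() for p in P])
E
```

```text
1.15 [419.97183591 223.16029765 280.93661792] 352.8416998659761
[[ 2.58000e-01  9.29000e-01  2.65000e-01  3.46704e+02]
 [ 9.66000e-01 -2.48000e-01 -7.20000e-02  2.48401e+02]
 [-2.00000e-03  2.74000e-01 -9.62000e-01  4.50704e+02]
 [ 0.00000e+00  0.00000e+00  0.00000e+00  1.00000e+00]]
[array([293., 331.]), array([221., 236.]), array([319., 178.]), array([378., 285.])]
```

>>> {"method": "move_arm", "body": {"commands": [[[1,-4.5,0],[0,0,0],1],[[1,-4.5,0],[0,0,0],1],[[1,-4.5,0],[0,0,0],1],[[1,-4.5,0],[0,0,0],1],[[1,-4.5,0],[0,0,0],1],[[1,-4.5,0],[0,0,0],1],[[1,-4.5,0],[0,0,0],1],[[1,-4.5,0],[0,0,0],1],[[0,-4,0],[0,0,0],1],[[0,0,0],[0,0,0],1]]}}

```text
t: 2.15
eef_pos: [500.5, -174.3, 280.6]
tcp_rot: [-3.141, -0.001, 2.877]
ft_force: [-0.2, -0.9, 0.1]
opening: 1.003
grip_force: 0.0
```

```bash
python3 - <<'E'
from h import *
ci=camera_info("wrist");im=read_camera("wrist");np.save("ci2.npy",ci["cam_to_world"])
s=state();print(s["t"],s["eef_pos"]);
print(proj("wrist",(526,-246,114),ci),np.round(np.array(ci["cam_to_world"])[:3,3]))
cv2.imwrite("pics/w2.png",np.hstack([im]));
a=cv2.resize(cv2.imread("pics/w1.png"),(480,300));b=cv2.resize(im,(480,300))
cv2.imwrite("pics/w12.png",np.vstack([a,b]))
E
```

```text
2.2 [ 500.2652495  -172.28424882  280.65903705]
[253.80143331 224.81521345] [ 427. -153.  450.]
```

View pics/w12.png

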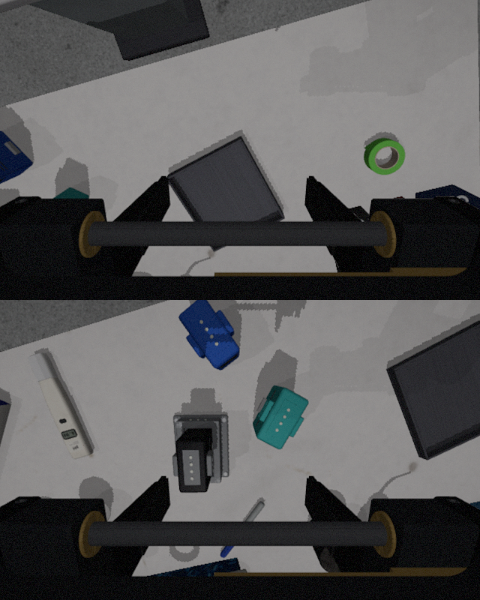

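The lower wrist picture shows the pack top at about (255,224) full-scale px, matching the projected (254,225). I'll take one enlarged crop for yaw.

```bash
python3 - <<'E'
from h import *
im=cv2.imread("pics/w2.png")[140:265,220:320]
cv2.imwrite("pics/c.png",cv2.convertScaleAbs(cv2.resize(im[:, :],None,fx=4.8,fy=4.8,interpolation=2),alpha=2))
E
```

```text
(no output)
```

View pics/c.png

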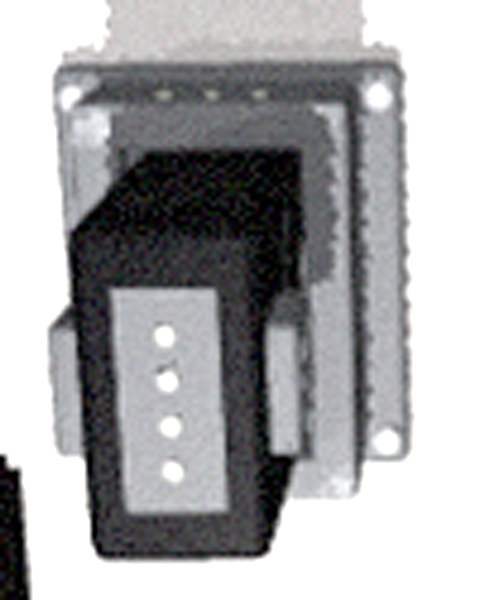

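The crop shows the label corners, both buttons (crop px (50–75, 330–455) and (270–302, 325–455)) and three flange corners. I'll convert these to world positions.

```bash
python3 - <<'E'
from h import *
ci=dict(K=camera_info("wrist")["K"],cam_to_world=np.load("ci2.npy"))
C=lambda u,v,z:onz("wrist",220+(u+.5)/4.8-.5,140+(v+.5)/4.8-.5,z,ci)[:2]
def ang(a,b): e=b-a; return round(float(np.degrees(np.arctan2(e[1],e[0]))),1),round(float(np.hypot(*e)),1)
L=[C(*p,114) for p in((110,290),(217,288),(230,512),(128,514))];print("label",np.mean(L,0),ang(L[0],L[3]),ang(L[1],L[2]))
D=[C(*p,114) for p in((165,336),(173,471))];print("dots",ang(*D),np.mean(D,0))
F=[C(*p,10) for p in((56,65),(403,65),(410,458))];print("flange",(F[0]+F[2])/2,ang(F[1],F[2]),ang(F[1],F[0]))
W=[C(*p,44) for p in((84,103),(356,97),(350,497))];print("wall",ang(W[1],W[2]),ang(W[1],W[0]),(W[0]+W[2])/2)
b=[C(*p,108) for p in((50,330),(58,455),(297,322),(303,455))];print("btn",np.round(b),np.mean(b,0),ang(b[0],b[1]),ang(b[2],b[3]))
# tray from w1
E
```

```text
label [ 525.1522837  -244.12670255] (-14.0, 49.9) (-14.2, 49.8)
dots (-14.7, 30.1) [ 525.26392375 -244.67962438]
flange [ 523.61503835 -242.8701525 ] (-14.7, 109.3) (-105.1, 90.3)
wall (-17.0, 103.9) (-103.9, 65.8) [ 524.53401238 -243.10924188]
btn [[ 505. -266.]
 [ 532. -273.]
 [ 517. -215.]
 [ 546. -222.]] [ 524.64740733 -243.76374445] (-15.5, 28.2) (-14.2, 30.0)
```

>>> {"method": "move_arm", "body": {"commands": [[[1.2,-3.6,0],[0,0,0],1],[[1.3,-3.6,0],[0,0,0],1],[[0,0,-4],[0,0,0.5],1],[[0,0,-4],[0,0,0],1],[[0,0,-4],[0,0,0],1],[[0,0,-3],[0,0,0],1],[[0,0,0],[0,0,0],1],[[0,0,0],[0,0,0],1]]}}

```text
t: 3.0
eef_pos: [526.0, -241.8, 132.0]
tcp_rot: [3.141, -0.0, 2.89]
ft_force: [0.3, 0.2, -0.6]
opening: 1.0
grip_force: 0.0
```

```bash
python3 - <<'E'
from h import *
s=state();print(s["t"],s["eef_pos"],s["tcp_rot"],s["ft_force"])
ci=camera_info("wrist");im=read_camera("wrist");side=read_camera("side")
a=cv2.resize(im,(480,300));b=cv2.resize(side[170:270,240:400],(480,300),interpolation=2)
cv2.imwrite("pics/d.png",np.vstack([a,b]))
E
```

```text
3.0 [ 525.95128813 -241.75701592  132.03719327] [ 3.14136952e+00 -1.96618489e-04  2.89046454e+00] [ 0.33156263  0.20239106 -0.62264041]
```

View pics/d.png

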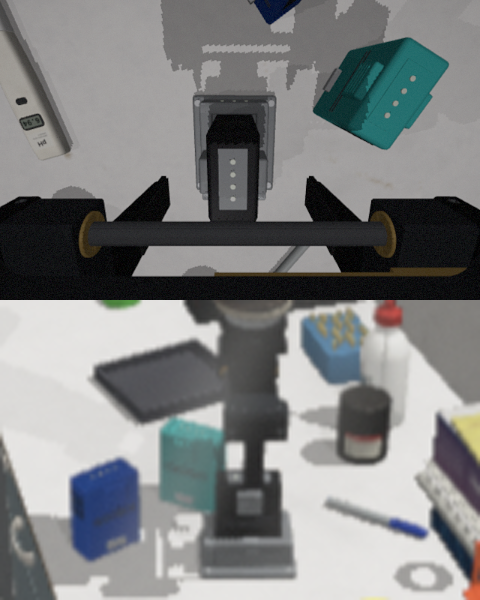

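The fingers straddle the pack, which sits about 2 mm to the −y side of their middle. I'll correct that and descend.

>>> {"method": "move_arm", "body": {"commands": [[[-0.1,-0.2,-2],[0,0,0],1],[[0,0,-2],[0,0,0],1],[[0,0,-1.7],[0,0,0],1],[[0,0,0],[0,0,0],1],[[0,0,0],[0,0,0],0.6],[[0,0,0],[0,0,0],0.4],[[0,0,0],[0,0,0],0.3],[[0,0,0],[0,0,0],0.3],[[0,0,0],[0,0,0],0.3],[[0,0,0],[0,0,0],0.3]]}}

```text
t: 4.1
eef_pos: [524.6, -244.6, 74.5]
tcp_rot: [-3.142, 0.0, 2.889]
ft_force: [-0.5, -0.2, 0.2]
opening: 0.551
grip_force: 1.3
```

>>> {"method": "move_arm", "body": {"commands": [[[0,0,0],[0,0,0],0.3],[[0,0,0],[0,0,0],0.3],[[0,0,0],[0,0,0],0.3],[[0,0,0],[0,0,0],0.3],[[0,0,0],[0,0,0],0.3]]}}

```text
t: 4.6
eef_pos: [524.6, -244.6, 74.5]
tcp_rot: [-3.142, 0.0, 2.89]
ft_force: [0.0, -1.3, 3.7]
opening: 0.427
grip_force: 30.0
```

Both buttons are in (about 41 mm, 30 N). I'll lift.

>>> {"method": "move_arm", "body": {"commands": [[[0,0,0.5],[0,0,0],0.3],[[0,0,1],[0,0,0],0.3],[[0,0,1],[0,0,0],0.3],[[0,0,1.5],[0,0,0],0.3],[[0,0,1.5],[0,0,0],0.3],[[0,0,0],[0,0,0],0.3]]}}

```text
t: 5.2
eef_pos: [525.3, -244.9, 131.6]
tcp_rot: [-3.141, 0.003, 2.89]
ft_force: [0.8, -0.2, -4.3]
opening: 0.428
grip_force: 30.0
```

```bash
python3 - <<'E'
from h import *
print(state()["ft_force"],state()["eef_pos"],state()["joints"])
im=read_camera("wrist");side=read_camera("side")
a=cv2.resize(im,(480,300));b=cv2.resize(side[170:270,240:400],(480,300),interpolation=2)
cv2.imwrite("pics/e.png",np.vstack([a,b]))
E
```

```text
[ 0.77599621 -0.17707859 -4.34082671] [ 525.31096367 -244.89789121  131.63215445] [-5.50251021e-01  5.22040417e-01  1.76319098e+00  1.77882478e-04
  8.52813706e-01 -1.86919503e+00]
```

View pics/e.png

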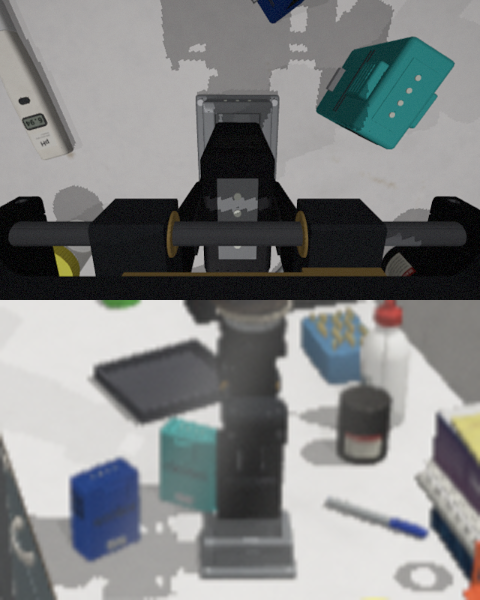

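The pack is out of the dock and hanging upright: 4.3 N load, and the empty dock shows below. I'll raise it clear of the look-alikes and refine the tray centre from the saved wrist picture.

>>> {"method": "move_arm", "body": {"commands": [[[0,0,2],[0,0,0],0.3],[[0,0,3],[0,0,0],0.3],[[0,0,3],[0,0,0],0.3],[[0,0,2.5],[0,0,0],0.3],[[0,1,0.5],[0,0,0],0.3],[[0,2,0],[0,0,0],0.3],[[0,3,0],[0,0,0],0.3],[[0,3.5,0],[0,0,0],0.3],[[0,3.5,0],[0,0,0],0.3],[[0,3.5,0],[0,0,0],0.3]]}}

```text
t: 6.3
eef_pos: [523.6, -77.5, 237.5]
tcp_rot: [3.141, -0.003, 2.889]
ft_force: [-0.0, 0.9, -3.7]
opening: 0.428
grip_force: 30.0
```

```bash
python3 - <<'E'
from h import *
s=state();print(s["t"],s["eef_pos"])
B=lambda u,v,z:onz("side",255+(u+.5)/5-.5,170+(v+.5)/5-.5,z)[:2]
q=[B(*p,22) for p in((82,118),(253,67),(337,143),(160,190))];print("side",np.round(q),np.mean(q,0))
q=[onz("scene",*p,22)[:2] for p in((271.5,235),(314,247),(299,279),(256,263))];print("scene",np.round(q),np.mean(q,0))
# dark blob in scene0
im=cv2.imread("pics/scene0.png");m=(im.max(2)<115).astype(np.uint8);m[:232]=0;m[283:]=0;m[:,:250]=0;m[:,318:]=0
n,l,st,c=cv2.connectedComponentsWithStats(m);k=1+st[1:,4].argmax();print(st[k],c[k],onz("scene",*c[k],13))
im=cv2.imread("pics/side0.png");m=(im.max(2)<115).astype(np.uint8);m[:180]=0;m[215:]=0;m[:,:262]=0;m[:,326:]=0
n,l,st,c=cv2.connectedComponentsWithStats(m);k=1+st[1:,4].argmax();print(st[k],c[k],onz("side",*c[k],13))
E
```

```text
6.3 [523.56309043 -77.46409781 237.53927072]
side [[440. 210.]
 [606. 259.]
 [636. 110.]
 [474.  76.]] [539.05272974 163.79292388]
scene [[639. 135.]
 [478.  85.]
 [438. 224.]
 [602. 263.]] [539.22549046 176.93487188]
[ 255  234   59   48 1734] [284.67935409 257.32525952] [539.75401433 179.24728268  13.        ]
[272 184  50  27 797] [295.21706399 196.66248432] [535.46915661 168.44577844  13.        ]
```

>>> {"method": "move_arm", "body": {"commands": [[[0.2,3.5,0],[0,0,0],0.3],[[0.2,3.5,0],[0,0,0],0.3],[[0.2,3.5,0],[0,0,0],0.3],[[0.2,3.5,0],[0,0,0],0.3],[[0.2,3.5,0],[0,0,0],0.3],[[0.2,3.5,0],[0,0,0],0.3],[[0.1,2.5,0],[0,0,0],0.3],[[0,1.4,0],[0,0,0],0.3],[[0,0,0],[0,0,0],0.3],[[0,0,0],[0,0,0],0.3]]}}

```text
t: 7.3
eef_pos: [537.1, 169.1, 238.5]
tcp_rot: [-3.141, -0.001, 2.89]
ft_force: [-0.9, -0.2, -3.9]
opening: 0.425
grip_force: 30.0
```

>>> {"method": "move_arm", "body": {"commands": [[[0,0,-2],[0,0,0],0.3],[[0,0,-3],[0,0,0],0.3],[[0,0,-3],[0,0,0],0.3],[[0,0,-3],[0,0,0],0.3],[[0,0,-2],[0,0,0],0.3],[[0,0,-1],[0,0,0],0.3],[[0,0,0],[0,0,0],0.3],[[0,0,0],[0,0,0],0.3]]}}

```text
t: 8.1
eef_pos: [538.0, 169.1, 100.1]
tcp_rot: [3.141, 0.001, 2.889]
ft_force: [0.9, 0.1, -2.0]
opening: 0.425
grip_force: 30.0
```

```bash
python3 - <<'E'
from h import *
im=read_camera("scene")[190:290,210:370];side=read_camera("side")[150:250,220:380]
cv2.imwrite("pics/f.png",np.vstack([cv2.resize(x,(480,300),interpolation=2) for x in(im,side)]))
E
```

```text
(no output)
```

View pics/f.png

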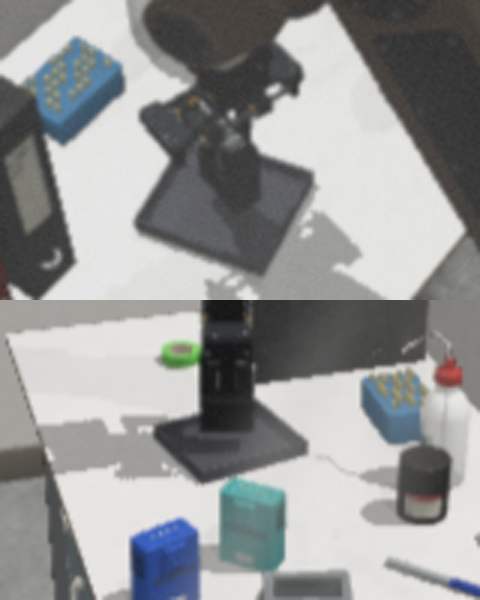

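The pack hangs above the middle of the tray. I'll lower it gently.

>>> {"method": "move_arm", "body": {"commands": [[[0,0,-1],[0,0,0],0.3],[[0,0,-1],[0,0,0],0.3],[[0,0,-0.6],[0,0,0],0.3],[[0,0,-0.2],[0,0,0],0.3],[[0,0,0],[0,0,0],0.3],[[0,0,0],[0,0,0],0.3]]}}

```text
t: 8.8
eef_pos: [537.6, 169.5, 71.4]
tcp_rot: [3.141, 0.0, 2.89]
ft_force: [-0.8, 0.0, -2.7]
opening: 0.427
grip_force: 30.0
```

>>> {"method": "move_arm", "body": {"commands": [[[0,0,-0.1],[0,0,0],0.3],[[0,0,-0.1],[0,0,0],0.3],[[0,0,0],[0,0,0],0.3],[[0,0,0],[0,0,0],0.3]]}}

```text
t: 9.2
eef_pos: [537.6, 169.5, 69.4]
tcp_rot: [3.141, 0.0, 2.89]
ft_force: [-0.1, -0.4, -3.4]
opening: 0.428
grip_force: 30.0
```

>>> {"method": "move_arm", "body": {"commands": [[[0,0,-0.1],[0,0,0],0.3],[[0,0,0],[0,0,0],0.3],[[0,0,0],[0,0,0],0.3]]}}

```text
t: 9.5
eef_pos: [537.6, 169.5, 68.5]
tcp_rot: [3.141, 0.0, 2.89]
ft_force: [-1.2, 0.5, -0.2]
opening: 0.428
grip_force: 30.0
```

>>> {"method": "move_arm", "body": {"commands": [[[0,0,-0.05],[0,0,0],0.3],[[0,0,0],[0,0,0],0.3],[[0,0,0],[0,0,0],0.3]]}}

```text
t: 9.8
eef_pos: [537.7, 169.5, 68.4]
tcp_rot: [3.141, 0.001, 2.89]
ft_force: [-2.2, -0.0, 5.7]
opening: 0.427
grip_force: 30.0
```

Contact is firm (floor force up about 9 N). I'll open slowly and then rise.

>>> {"method": "move_arm", "body": {"commands": [[[0,0,0],[0,0,0],0.5],[[0,0,0],[0,0,0],0.55],[[0,0,0],[0,0,0],0.65],[[0,0,0],[0,0,0],0.8],[[0,0,0],[0,0,0],0.9],[[0,0,0],[0,0,0],1],[[0,0,0],[0,0,0],1],[[0,0,0],[0,0,0],1]]}}

```text
t: 10.6
eef_pos: [537.5, 169.5, 67.8]
tcp_rot: [3.142, -0.0, 2.89]
ft_force: [0.4, 1.1, -0.4]
opening: 0.978
grip_force: 0.0
```

>>> {"method": "move_arm", "body": {"commands": [[[0,0,1],[0,0,0],1],[[0,0,2],[0,0,0],1],[[0,0,3],[0,0,0],1],[[0,0,4],[0,0,0],1],[[0,0,4],[0,0,0],1],[[0,0,4],[0,0,0],1],[[0,0,2],[0,0,0],1],[[0,0,0],[0,0,0],1],[[0,0,0],[0,0,0],1]]}}

```text
t: 11.5
eef_pos: [537.2, 169.5, 268.0]
tcp_rot: [3.141, 0.0, 2.89]
ft_force: [-0.2, -0.6, 0.0]
opening: 0.999
grip_force: 0.0
```

```bash
python3 - <<'E'
from h import *
w=read_camera("wrist");side=read_camera("side")[150:250,220:380]
cv2.imwrite("pics/g.png",np.vstack([cv2.resize(x,(480,300),interpolation=2) for x in(cv2.convertScaleAbs(w[100:300,100:420],alpha=1.6),side)]))
E
```

```text
(no output)
```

View pics/g.png

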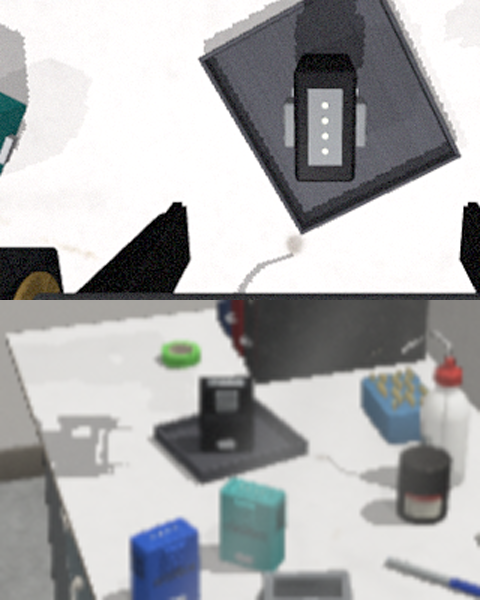

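The pack stands upright in the tray (wrist crop about (325,125)) with both buttons out. I'm handing the job in.

```bash
python3 -c "
from cell import *
print(env.job_done())"
```

```text
the job is handed in; nothing more can be done
None
```

The battery pack is out of the dock and standing upright in the metal tray with both buttons sprung out; I saw nothing else on the bench moved, and I handed the job in at about 11.6 s.

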